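# Take a length with a spring-return rule and lock it

### The arm

A 6-joint arm with a two-finger parallel gripper is mounted at the origin on a cart in front of the work surface, level with it; the furniture and walls round the work are solid. World frame = base frame: x ahead of the robot, y to its left, z up, the work surface at z = 0. Lengths are in m, angles in rad, forces in N, time in s.
With the tool pointing down it reaches from about 0.3 to 0.875 m from the base axis. Payload 6.4 kg.
Tool frame: the origin (TCP) lies midway between the tips of the shut fingers; the grasp point (between the pads) lies 19 mm behind it (grasp_offset is the distance from the TCP to the grasp point, in m); z points along the fingers, y is the line along which they close (so a half turn about z gives the same grasp; the last joint's range is limited). The gripper opens to 85 mm and grips with 20 to 120 N. Pads are 22 mm wide; open, the fingers measure 114 mm over their backs; the gripper's body (76 mm by 85 mm) begins 54 mm behind the grasp point. The pads swing forward as they close: fully open they stand 13 mm farther back than shut.
Start: joints at [1.136, 0.181, 1.607, -0, 1.354, -0.206], TCP at [0.13, 0.56, 0.231] pointing down, gripper open.
Joint ranges: [-2.99, 2.99], [-0.89, 2.07], [0.3, 2.58], [-1.14, 4.28], [0, 2.63], [-3.12, 3.12]. Speed limits (rad/s): [2.57, 2.57, 3.01, 3.14, 3.14, 3.14].

### API

Orientations are given as a unit quaternion [w, x, y, z].
In Python, from bench import * gives the robot as it stands. The module is installed in compiled form; this text tells all that it offers.
- The arm moves only by the tool servo_tool, never from a script. Its argument "commands" is text: rows parted by semicolons, each of 7 numbers parted by spaces: the turn, a rotation vector about the tool's x, y, z in rad, then the shift along the tool's x, y, z in mm, then the opening, from 0 (shut) to 1 (fully open). In form: wx wy wz dx dy dz claw; .... A call has 1 to 5 rows; each row shifts and turns the commanded pose from where the row before left it, along the tool's axes as they then stand; what a row does not reach is not made up. A row lasts 1/8 s, in which the tool goes at most 62.5 mm and 10.7 degrees, less where a joint would pass 70% of its speed; a pose out of reach is approached as far as the arm can. A call with a gripper value outside its range is refused whole. The fingers move at their own pace and stop on an object; the grip force is fixed at half the most. Time passes only in rows, so rows that do not move let the fingers close. It gives the time, the measured TCP pose, the force, the opening and the grip force at its end, in the units of the state.
- get_obs(): the state, without advancing time (a new reading comes with each control period).
- camera(name): name is "side" or "top" or "wrist"; returns the picture (480x640x3 uint8, blue, green, red); there is no depth.
- calibration(name): a dict with "fx", "fy", "cx", "cy" (pixels), "R" (3x3) and "t" (3): a world point X has camera coordinates R X + t. Camera axes: x right, y down, z forward; pixel columns grow to the right and rows downward; lengths in m; the calibration is good to about 2 mm. A picture is of the moment at which its call begins: read the wrist's pose just before it. calibration takes no time and is no camera call; for the wrist camera it gives the pose at the moment of the call.
- hand_in(): hands the job in; it is judged then, once.
The state is a dict: "time_s": time; "q": joint angles; "dq": joint speeds; "joint_efforts": joint torques, N m; "eef_pos": TCP position; "eef_rot": TCP orientation; "wrist_force": force on the tool from outside, world axes, zero at the start; "torque": the same for the moment, N m; "opening": opening from 0.0 (shut) to 1.0 (fully open); "grasp_force": force on a finger pad.
Only numpy, scipy, OpenCV 4.12 (cv2) and the standard library are available. Lean on these libraries where they do the work, as an engineer would, in place of code of your own. Each camera call takes 0.05 s, during which the arm holds its last target. There are 200 camera calls.

### The job

Pick up the yellow spring-return rule, hook its blade end over the far side of the aluminium bar and back the case away against the spring until its back gently presses the red sprung pad of the blue tailstock about half-way in. Stand the case on the bench there, still hooked and touching the pad, and let go. Then push the red lock button on top fully down and leave it, with the racks and bottles where they were.

Things in the scene. Friction and masses are not known exactly. Their poses are not given: they have to be found in the camera images.
- case: Case of the rule: yellow box 34 (x) x 104 (y) x 50 (z) mm, about 0.85 kg, loose, upright. Origin: centre of its underside, z up; the blade leaves its +y end; its back is the -y end, 52 mm from the origin. Grasp across its 34 mm width near mid-length. Rubber feet (friction about 1.6) hold it on the bench against the springs; ease the grip before opening. Not reported while held.
- blade (a joint): How far the blade is out, m: 0 = drawn in by its spring (start), limit 0.092. A stiff steel rule 19 mm wide, 2.5 mm thick; with the case on the bench its underside is 20 mm above the bench. The spring pulls with 2.0 N at 0 and 0.16 N more per 10 mm.
- hook (a point): The blade's end hook: a plate 20 mm wide, 3 mm thick, reaching from 22.5 mm down to 10 mm above the case's underside. The point is the middle of its inner face (towards the case), 12 mm above the case's underside; in the case's frame x = 0, y = 92 mm + the value of joint blade.
- hook_bar: Fixed aluminium bar 110 (x) x 16 (y) x 18 (z) mm; origin: centre of its underside, z up. The hook goes over it and behind its +y face (8 mm from the origin), the blade along the bar's y axis, the case on its -y side, on the bench between two grey tie strips (10 mm wide, 5 mm high, at x = -47 and +47 mm).
- tailstock: Fixed blue tailstock: foot 104 x 40 x 10 mm, head 44 x 40 x 52 mm, brass screw on top to 60 mm. Origin: centre of its underside, 255 mm from the bar's origin along the bar's -y, same axes. A steel quill from its +y face carries the sprung red stop pad (28 mm in diameter), which faces the bar.
- stop_zero (a point): Point fixed on the tailstock, 44 mm in its +y, 30 mm up, on the pad's axis. The relaxed pad face stands 0 to 35 mm from here in +y, wherever the quill was clamped: not reported, so see it or feel for it. The pad yields 12 mm at 0.5 N per mm (about 3 N half-way, 6 N fully in), then is hard.
- lock (a joint): Lock button travel, m: 0 = up (start, blade free), end about 0.004. Pushed down it meets the blade at 0.0035 and clamps it. It needs about 5 N to move and about 10 N to clamp firmly, stays where it is left and cannot be pulled up again.
- lock_top (a point): Centre of the top of the round red lock button (18 mm in diameter), on the top of the case: 36 mm from the case's origin towards the blade end, 58 mm above the case's underside when up.
- tube_stand: Bystander: small white three-place tube rack, 34 x 72 x 62 mm; origin: centre of its underside. Leave it where it stands.
- peg_rack: Bystander: white micro-tube rack full of capped tubes, 68 x 150 x 91 mm; origin: centre of its underside. Leave it where it stands.
- bottle_b: Bystander: reagent bottle, 68 x 68 x 154 mm; origin: centre of its underside. Leave it where it stands.
- bottle_c: Bystander: reagent bottle, 68 x 68 x 154 mm; origin: centre of its underside. Leave it where it stands.
- bottle_e: Bystander: reagent bottle, 68 x 68 x 154 mm; origin: centre of its underside. Leave it where it stands.

How it is judged:
On the way, in this order (a step that is already met when the one before it is completed fails the run):
1. the hook has caught the bar and the blade is being drawn out (value of joint blade above 0.012 m and contact force between blade and hook_bar above 1 N and y of hook in the frame of hook_bar between 0.005 and 0.0115 m and z of hook in the frame of hook_bar below 0.0165 m and x of hook in the frame of hook_bar between -0.045 and 0.045 m), for 0.05 s.
2. the case stands on the bench, hooked, its back pressing the sprung pad with 1.5 N or more (contact force between case and tailstock above 1.5 N and height (world z) of case below 0.004 m and y of hook in the frame of hook_bar between 0.005 and 0.0115 m and z of hook in the frame of hook_bar below 0.0165 m and x of hook in the frame of hook_bar between -0.045 and 0.045 m), for 0.3 s.
3. the lock button is down on the blade (value of joint lock above 0.0034 m), for 0.2 s.
At the end, for the whole second after the job is handed in: Rule released, at rest, upright (3 deg) on the bench (4 mm); hook inner face within 3 mm of the bar's far face and below its top; blade out over 35 mm; lock button 3.4 mm down or more; case still presses the stop pad with over 0.3 N (y of hook in the frame of hook_bar between 0.005 and 0.0115 m and z of hook in the frame of hook_bar below 0.0165 m and x of hook in the frame of hook_bar between -0.045 and 0.045 m and value of joint lock above 0.0034 m and value of joint blade above 0.035 m and contact force between case and tailstock above 0.3 N and height (world z) of case below 0.004 m and angle between case's own z axis and vertical below 0.06 rad and linear speed of case below 0.01 m/s); the robot touches nothing.
It fails at once if the hook pulls the bar with more than 15 N (contact force between blade and hook_bar above 15 N).
It fails at once if the case presses the stop pad with more than 13 N (contact force between case and tailstock above 13 N).
It fails at once if a rack or bottle is moved by more than 20 mm (distance of any of tube_stand, peg_rack, bottle_b, bottle_c, bottle_e from where it was at the start of the episode above 0.02 m).
It also fails if it takes over 72 s, if anything falls off the work surface, if the arm or the gripper's body presses on something with over 40 N, if the wrist force passes 120 N, or if a joint passes its speed limit or range.

## Working session

There is one attempt and no reset: what is moved stays moved. The work goes in short steps, Python scripts to look and compute and a tool call to move; the robot and the scene stay as the last step left them, time stands still between calls to the robot, and variables do not carry over. Pictures are saved under pics/ and viewed, at most 10 in all, crops included, and the job is handed in when it is done.

Besides the shell and the picture viewer there is one more tool, called after "Call:" as name(argument=value, ...) on one line, values as JSON. servo_tool: Moves the arm, as the interface text tells. Its arguments: {"type":"object","properties":{"commands":{"type":"string"}},"required":["commands"]}

```bash
mkdir -p pics; cat > h.py <<'E'
from bench import *
import numpy as np, cv2
def ray(c,u,v):
    R=np.array(c["R"]);t=np.array(c["t"])
    d=R.T@np.array([(u-c["cx"])/c["fx"],(v-c["cy"])/c["fy"],1.0]); return -R.T@t,d
def onz(c,u,v,z):
    o,d=ray(c,u,v); return o+d*(z-o[2])/d[2]
def proj(c,X):
    p=np.array(c["R"])@np.array(X)+np.array(c["t"]); return p[0]/p[2]*c["fx"]+c["cx"],p[1]/p[2]*c["fy"]+c["cy"]
E
python3 - <<'E'
from h import *
print(get_obs())
for n in("top","side"):
    im=camera(n);cv2.imwrite(f"pics/{n}0.png",im);c=calibration(n)
    print(n,c)
E
```

```text
{'time_s': 0.0, 'q': array([ 1.13571986e+00,  1.81545391e-01,  1.60800408e+00, -2.68719443e-05,
        1.35379204e+00, -2.06272207e-01]), 'dq': array([-0.00146898, -0.00025856, -0.00012889,  0.00193049, -0.00038273,
        0.00034318]), 'joint_efforts': array([-1.21075745e-04, -4.44880021e+01, -3.51331830e+01, -2.36599080e-04,
        9.11067822e-03,  1.81484796e-05]), 'eef_pos': array([0.13015633, 0.55951042, 0.2303836 ]), 'eef_rot': array([-2.63176395e-04,  1.14149817e-01,  9.93463162e-01, -8.33988881e-04]), 'wrist_force': array([0.18726785, 0.18537494, 0.06344769]), 'torque': array([-0.02527369, -0.03056044,  0.0270554 ]), 'grasp_force': 0.0, 'opening': 1.0000859646515663}
top {'fx': 455.5485924208299, 'fy': 455.5485924208299, 'cx': 312.6504772241099, 'cy': 242.74440072644717, 'R': array([[-0.13933621, -0.99024012,  0.00315036],
       [-0.96720535,  0.13541134, -0.2148897 ],
       [ 0.2123658 , -0.03298896, -0.97663324]]), 't': array([0.00523705, 0.55252823, 0.88694585])}
side {'fx': 463.7417919285726, 'fy': 463.7417919285726, 'cx': 323.46290679806384, 'cy': 237.76852774388885, 'R': array([[-0.31364682,  0.94951911,  0.0062563 ],
       [ 0.77802886,  0.26076577, -0.57155254],
       [-0.54433149, -0.17439805, -0.82054162]]), 't': array([ 0.21457462, -0.34956535,  1.36656976])}
```

View pics/top0.png

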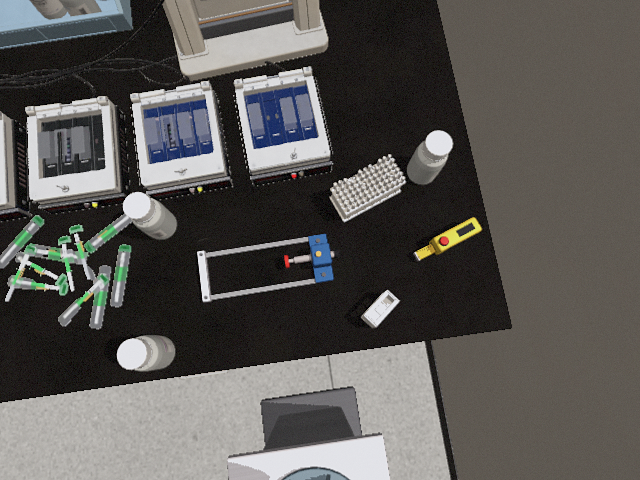

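View pics/side0.png

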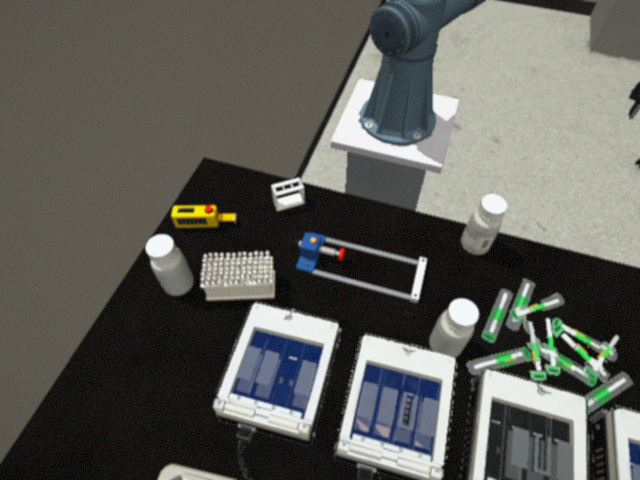

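The top view shows the case at about (455,237) with its blade pointing lower-left and the button at (443,241). The bar is at (205,276), the tailstock at (320,258) and the pad at about (287,261). The side view agrees. Next I'll turn these into positions.

```bash
python3 - <<'E'
from h import *
im=cv2.imread("pics/top0.png");c=calibration("top");hsv=cv2.cvtColor(im,cv2.COLOR_BGR2HSV)
y=cv2.inRange(hsv,(20,120,80),(35,255,255));y[:180]=0;y[:,:400]=0
n,l,s,cc=cv2.connectedComponentsWithStats(y);print(s[1:],cc[1:])
r1=cv2.inRange(hsv,(0,130,80),(8,255,255))|cv2.inRange(hsv,(172,130,80),(180,255,255))
n,l,s,cc=cv2.connectedComponentsWithStats(r1)
for i in range(1,n):
    if s[i,4]>15: print("red",s[i],cc[i])
b=[i for i in range(1,n) if s[i,4]>15 and cc[i][0]>400]
for i in b: print("button",onz(c,*cc[i],.058))
pts=cv2.findNonZero(y);k=cv2.minAreaRect(pts);print(k)
# white bar
w=cv2.inRange(hsv,(0,0,130),(180,60,255));w[:240]=0;w[310:]=0;w[:,:190]=0;w[:,216:]=0
k=cv2.minAreaRect(cv2.findNonZero(w));print(k)
for p in cv2.boxPoints(k): print(p,onz(c,*p,.018))
bl=cv2.inRange(hsv,(100,120,60),(125,255,255));bl[:225]=0;bl[300:]=0;bl[:,:290]=0;bl[:,350:]=0
k=cv2.minAreaRect(cv2.findNonZero(bl));print(k)
for p in cv2.boxPoints(k): print(p,onz(c,*p,.010))
big=np.hstack([cv2.resize(im[210:270,405:490],None,fx=4,fy=4,interpolation=2)[:240,:340],cv2.resize(im[225:285,270:340],None,fx=4,fy=4,interpolation=2)[:240,:280]])
big=np.vstack([big,cv2.resize(im[235:310,190:345],(620,300),interpolation=2)])
cv2.imwrite("pics/z1.png",big)
E
```

```text
[[415 217  67  43 851]] [[449.00940071 238.58166863]]
red [291 175   6   4  16] [293.625 176.   ]
red [440 237   9   8  58] [443.89655172 240.5862069 ]
red [284 255   6  13  57] [286.33333333 260.92982456]
button [ 0.51492025 -0.34366684  0.058     ]
((448.05706787109375, 239.0261993408203), (17.024646759033203, 69.52986145019531), 61.50436782836914)
((206.0, 276.0), (50.0, 18.0), 90.0)
[197. 251.] [0.57361631 0.17724611 0.018     ]
[215. 251.] [0.56821958 0.13871545 0.018     ]
[215. 301.] [0.46086248 0.14881419 0.018     ]
[197. 301.] [0.46614585 0.18643926 0.018     ]
((321.2190856933594, 257.6582336425781), (47.67418670654297, 19.776668548583984), 80.83765411376953)
[307.6613  235.69983] [ 0.57600397 -0.06465066  0.01      ]
[327.18564 232.55072] [ 0.57710287 -0.10821132  0.01      ]
[334.7769  279.61664] [ 0.47166751 -0.10916268  0.01      ]
[315.25253 282.76575] [ 0.4707647  -0.06656968  0.01      ]
```

View pics/z1.png

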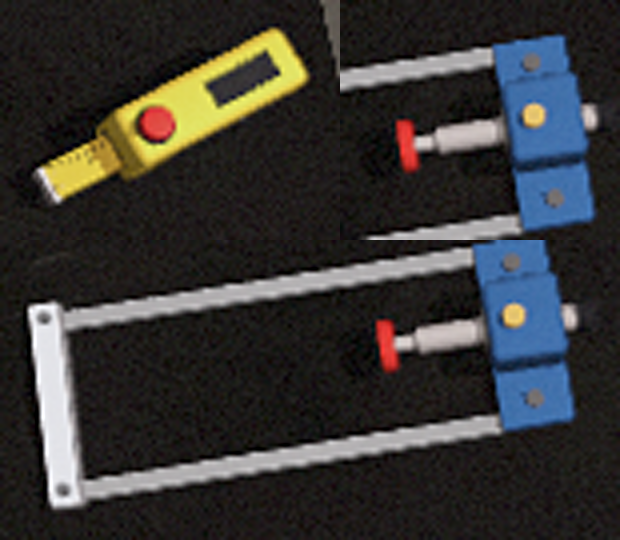

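```bash
python3 - <<'E'
from h import *
c=calibration("top");print("cam",-c["R"].T@c["t"])
a=onz(c,200.75,254.25,.018);b=onz(c,205.75,297.5,.018);m=(a+b)/2;print("bar",a,b,m,np.linalg.norm(a-b))
e=onz(c,317.75,240.5,.010);f=onz(c,323.75,274.5,.010);n=(e+f)/2;print("tail",e,f,n,np.linalg.norm(e-f))
d=m-n;print("dist",np.hypot(d[0],d[1]),"axis yaw deg",np.degrees(np.arctan2(d[1],d[0])), "bolts", np.degrees(np.arctan2(*(a-b)[[1,0]])),np.degrees(np.arctan2(*(e-f)[[1,0]])))
print("pad top rim",onz(c,285,256,.03),onz(c,286.3,261,.03))
bt=onz(c,443.9,240.6,.058);hk=onz(c,415,256.5,.0225);bk=onz(c,405+285/4,210+52/4,.05)
print(bt,hk,np.linalg.norm((bt-hk)[:2]),np.degrees(np.arctan2(*(hk-bt)[[1,0]])),bk,np.degrees(np.arctan2(*(bt-bk)[[1,0]])))
for nme,px,z in(("tube",(381,309),.03),("pegrack",(367,188),.09),("bot c",(440,143),.154),("bb",(136,207),.154),("be",(131,353),.154)):print(nme,onz(c,*px,z))
E
```

```text
cam [ 0.346781   -0.04037322  0.98493693]
bar [0.56535136 0.16984318 0.018     ] [0.47093238 0.16749086 0.018     ] [0.51814187 0.16866702 0.018     ] 0.0944482737183797
tail [ 0.56221917 -0.0850867   0.01      ] [ 0.48595979 -0.08725209  0.01      ] [ 0.52408948 -0.08616939  0.01      ] 0.07629011904266893
dist 0.25490581313292426 axis yaw deg 91.33698055511462 bolts 1.4271538900062153 1.6264811206711347
pad top rim [ 0.53394486 -0.01020624  0.03      ] [ 0.52282591 -0.01157633  0.03      ]
[ 0.51489028 -0.34366805  0.058     ] [ 0.49554832 -0.2866419   0.0225    ] 0.06021704705662471 108.73575052302412 [ 0.5444218  -0.42209319  0.05      ] 110.63420717441504
tube [ 0.39492382 -0.19380935  0.03      ]
pegrack [ 0.64053825 -0.19800135  0.09      ]
bot c [ 0.69142021 -0.34409955  0.154     ]
bb [0.64274543 0.25393834 0.154     ]
be [0.3740798  0.27803088 0.154     ]
```

Call:
servo_tool(commands="0 0 0 -40.5 -32.7 0 1;0 0 0 -40.5 -32.7 0 1;0 0 0 -40.5 -32.7 0 1;0 0 0 -40.5 -32.7 0 1;0 0 0 -40.5 -32.7 0 1")

```text
time_s: 0.72
eef_pos: [0.2911, 0.3534, 0.2311]
eef_rot: [-0.0, 0.114, 0.993, -0.0]
wrist_force: [1.3, 0.1, -0.2]
opening: 0.999
grasp_force: 0.0
```

Call:
servo_tool(commands="0 0 0 -40.5 -32.7 0 1;0 0 0 -40.5 -32.7 0 1;0 0 0 -40.5 -32.7 0 1;0 0 0 -40.5 -32.7 0 1;0 0 0 -40.5 -32.7 0 1")

```text
time_s: 1.35
eef_pos: [0.4513, 0.1482, 0.2311]
eef_rot: [-0.0, 0.114, 0.993, 0.0]
wrist_force: [0.2, 0.7, 0.7]
opening: 0.999
grasp_force: 0.0
```

Call:
servo_tool(commands="0 0 0 -17.5 -50.7 0 1;0 0 0 -17.5 -50.7 0 1;0 0 0 -17.5 -50.7 0 1;0 0 0 -17.5 -50.7 0 1;0 0 0 -17.5 -50.7 0 1")

```text
time_s: 1.98
eef_pos: [0.4781, -0.1187, 0.2311]
eef_rot: [-0.0, 0.114, 0.993, 0.0]
wrist_force: [0.2, 0.0, 0.1]
opening: 1.0
grasp_force: 0.0
```

Call:
servo_tool(commands="0 0 0 -17.5 -50.7 0 1;0 0 0 -17.5 -50.7 0 1;0 0 0 -17.5 -50.7 0 1;0 0 0 -17.5 -50.7 0 1;0 0 0.18 0 0 0 1")

```text
time_s: 2.6
eef_pos: [0.4999, -0.3341, 0.2303]
eef_rot: [-0.0, 0.207, 0.978, -0.0]
wrist_force: [-0.1, 0.3, 0.1]
opening: 1.002
grasp_force: 0.0
```

Call:
servo_tool(commands="0 0 0.18 0 0 0 1;0 0 0.18 0 0 0 1;0 0 0.18 0 0 0 1;0 0 0.18 0 0 0 1;0 0 0.1 0 0 0 1")

```text
time_s: 3.22
eef_pos: [0.5003, -0.3302, 0.2307]
eef_rot: [-0.001, 0.578, 0.816, 0.0]
wrist_force: [0.5, 0.3, 0.7]
opening: 0.998
grasp_force: 0.0
```

```bash
python3 - <<'E'
from h import *
o=get_obs();c=calibration("wrist");im=camera("wrist");cv2.imwrite("pics/w1.png",im);np.save("w1.npy",c,allow_pickle=True)
print(o["eef_pos"],o["eef_rot"],o["q"]);print(-c["R"].T@c["t"],c["R"])
E
```

```text
[ 0.50032822 -0.33019954  0.23067834] [-5.67364281e-04  5.78208656e-01  8.15888726e-01  1.20448665e-04] [-7.81172517e-01  2.35831318e-01  1.54294351e+00  5.27846684e-05
  1.36397669e+00 -1.11891667e+00]
[ 0.47742224 -0.26721618  0.3743122 ] [[ 9.43262153e-01  3.32048805e-01  3.18621300e-04]
 [ 3.19960626e-01 -9.09178578e-01  2.66494862e-01]
 [ 8.87789839e-02 -2.51272571e-01 -9.63836287e-01]]
```

View pics/w1.png

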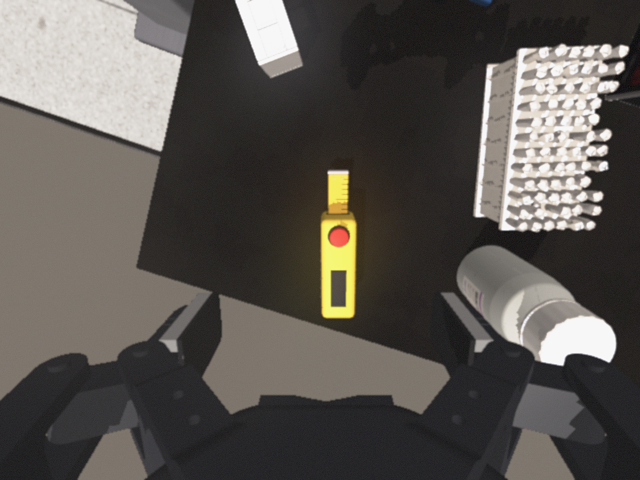

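The wrist view shows the case upright in the image: button at (339,236), back at about (338,318), hook at (338,171). Bottle c stands to the right, clear of the fingers.

```bash
python3 - <<'E'
from h import *
c=np.load("w1.npy",allow_pickle=True).item();im=cv2.imread("pics/w1.png");hsv=cv2.cvtColor(im,cv2.COLOR_BGR2HSV)
r=cv2.inRange(hsv,(0,130,80),(8,255,255))|cv2.inRange(hsv,(172,130,80),(180,255,255));r[:200]=0;r[270:]=0;r[:,:300]=0;r[:,380:]=0
bt=onz(c,*cv2.findNonZero(r).reshape(-1,2).mean(0),.058)
y=cv2.inRange(hsv,(20,140,150),(35,255,255));y[:255]=0
k=cv2.minAreaRect(cv2.findNonZero(y));print(k)
ce=[]
for lo in (215,300):
  for v in range(lo,lo+12):
    xs=np.where(cv2.inRange(hsv,(18,120,60),(38,255,255))[v])[0];ce.append(onz(c,(xs.min()+xs.max())/2,v,.05)[:2])
ce=np.array(ce);d=ce[:12].mean(0)-ce[12:].mean(0);print("yaw edges",np.degrees(np.arctan2(d[1],d[0])))
hk=onz(c,338.5,171,.0225);bk=onz(c,338.5,317.5,.05)
yaw=np.arctan2(*(hk-bk)[[1,0]]);u=np.array([np.cos(yaw),np.sin(yaw)])
print("btn",bt,"hook",hk,"back",bk,np.degrees(yaw),"org from btn",bt[:2]-.036*u,"from back",bk[:2]+.052*u)
p=(bt[:2]-.036*u+bk[:2]+.052*u)/2;o=get_obs();e=p-o["eef_pos"][:2]
from scipy.spatial.transform import Rotation as Rn
q=o["eef_rot"];M=Rn.from_quat([q[1],q[2],q[3],q[0]]).as_matrix();print("M",M,"tool shift",M.T@[*e,0]*1000,"tool x yaw",np.degrees(np.arctan2(M[1,0],M[0,0])))
E
```

```text
((338.0, 286.0), (62.0, 34.0), 90.0)
yaw edges 109.87685326484373
btn [ 0.51754    -0.34486019  0.058     ] hook [ 0.4992245  -0.29067372  0.0225    ] back [ 0.54786767 -0.42754073  0.05      ] 109.56544956489616 org from btn [ 0.5295958  -0.37878154] from back [ 0.53045373 -0.37854323]
M [[-3.28506271e-01  9.44501427e-01 -8.27298945e-04]
 [ 9.44501226e-01  3.28506906e-01  8.04467527e-04]
 [ 1.03159414e-03 -5.17112240e-04 -9.99999334e-01]] tool shift [-55.54715036  12.1256801   -0.06357249] tool x yaw 109.17814787440831
```

Call:
servo_tool(commands="0 0 -0.009 -55.5 12.1 0 1;0 0 0 0 0 50 1;0 0 0 0 0 50 1;0 0 0 0 0 45 1;0 0 0 0 0 30 1")

```text
time_s: 3.9
eef_pos: [0.5293, -0.3774, 0.053]
eef_rot: [-0.002, 0.572, 0.82, 0.0]
wrist_force: [0.7, -0.9, 0.3]
opening: 1.001
grasp_force: 0.0
```

Call:
servo_tool(commands="0 0 0 0 0 25 1;0 0 0 0 0 18 1;0 0 0 0 0 0 1;0 0 0 0 0 0 0.2;0 0 0 0 0 0 0.2")

```text
time_s: 4.53
eef_pos: [0.5314, -0.3795, 0.0148]
eef_rot: [0.001, 0.573, 0.82, -0.0]
wrist_force: [-0.3, 1.6, 0.7]
opening: 0.601
grasp_force: 0.0
```

Call:
servo_tool(commands="0 0 0 0 0 0 0;0 0 0 0 0 0 0;0 0 0 0 0 0 0;0 0 0 0 0 0 0;0 0 0 0 0 0 0")

```text
time_s: 5.15
eef_pos: [0.5309, -0.3793, 0.0146]
eef_rot: [0.001, 0.573, 0.82, -0.0]
wrist_force: [-3.2, 0.5, 5.8]
opening: 0.391
grasp_force: 60.1
```

```bash
python3 - <<'E'
from h import *
c=calibration("wrist");im=camera("wrist");cv2.imwrite("pics/w2.png",im)
np.save("w2.npy",c,allow_pickle=True);print(get_obs())
E
```

```text
{'time_s': 5.2, 'q': array([-8.01794450e-01,  5.99618818e-01,  1.52089226e+00, -2.49983707e-04,
        1.01972352e+00, -1.15248879e+00]), 'dq': array([ 0.00053174,  0.00041144, -0.00151936,  0.00083598, -0.00093074,
       -0.00118489]), 'joint_efforts': array([  0.81234159, -54.58219528, -27.57668853,   0.24875815,
        -0.62477985,  -0.08477946]), 'eef_pos': array([ 0.53088978, -0.37929406,  0.01455562]), 'eef_rot': array([ 6.46284217e-04,  5.72855539e-01,  8.19656061e-01, -2.33983823e-04]), 'wrist_force': array([-2.30216733,  0.84167121,  6.00920121]), 'torque': array([ 0.13943334,  0.31486667, -0.04623605]), 'grasp_force': 60.05850613117218, 'opening': 0.38945065899777925}
```

View pics/w2.png

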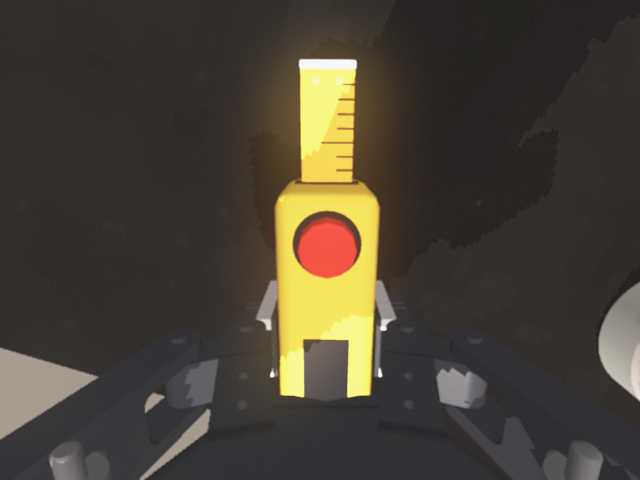

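The case is gripped, centred and straight: button centre at (327,247), hook's far top edge at about (328,60). From these I'll compute the case's offset in the tool frame, then lift.

```bash
python3 - <<'E'
from h import *
from scipy.spatial.transform import Rotation as Rn
c=np.load("w2.npy",allow_pickle=True).item();o=get_obs();q=o["eef_rot"];M=Rn.from_quat([q[1],q[2],q[3],q[0]]).as_matrix()
for n,px,z in(("btn",(327,247),.058),("hook outer top L",(300,60),.0225),("R",(356,60),.0225)):
    print(n,M.T@(onz(c,*px,z)-o["eef_pos"])*1000)
E
```

```text
btn [ 36.39720935  -0.32004897 -43.49285885]
hook outer top L [94.10299279 -9.73115405 -8.07279075]
R [94.12117197  9.9141476  -8.06580381]
```

Call:
servo_tool(commands="0 0 0 0 0 -10 0;0 0 0 0 0 -30 0;0 0 0 0 0 -40 0;0 0 0 0 0 -40 0;0 0 0 0 0 0 0")

```text
time_s: 5.82
eef_pos: [0.5322, -0.38, 0.1366]
eef_rot: [0.003, 0.573, 0.82, -0.001]
wrist_force: [1.1, -0.4, -8.8]
opening: 0.39
grasp_force: 61.8
```

Call:
servo_tool(commands="0 0 0 45.6 15.2 0 0;0 0 0 45.6 15.2 0 0;0 0 0 45.6 15.2 0 0;0 0 0 45.6 15.2 0 0;0 0 0 45.6 15.2 0 0")

```text
time_s: 6.45
eef_pos: [0.5214, -0.1358, 0.1302]
eef_rot: [-0.002, 0.573, 0.82, -0.0]
wrist_force: [0.7, 0.7, -9.2]
opening: 0.389
grasp_force: 61.7
```

Call:
servo_tool(commands="0 0 0.163 0 0 0 0;0 0 0.163 0 0 0 0;0 0 0 0 0 0 0;0 0 0 0 0 0 0")

```text
time_s: 6.95
eef_pos: [0.5226, -0.138, 0.1318]
eef_rot: [-0.001, 0.697, 0.717, -0.0]
wrist_force: [0.8, 0.6, -8.4]
opening: 0.394
grasp_force: 61.8
```

```bash
python3 - <<'E'
from h import *
print(get_obs()["eef_pos"],get_obs()["eef_rot"])
c=calibration("wrist");im=camera("wrist");cv2.imwrite("pics/w3.png",im);np.save("w3.npy",c,allow_pickle=True)
E
```

```text
[ 0.52257441 -0.13804228  0.13176944] [-1.29393677e-03  6.97194807e-01  7.16880456e-01 -3.72945006e-04]
```

View pics/w3.png

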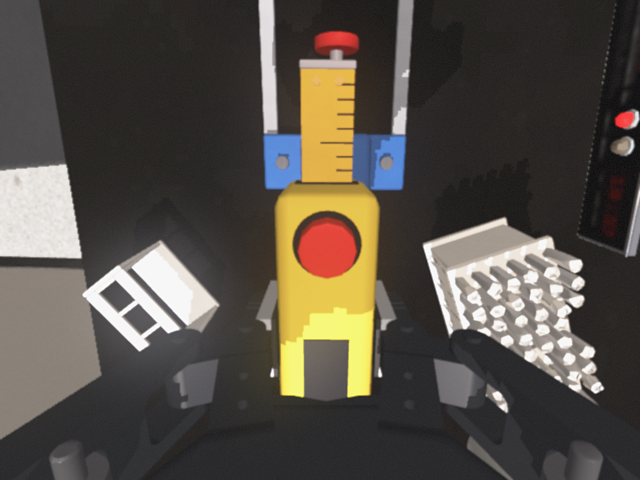

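Seen from behind, the pad is centred at (337,43) with its face's top rim near row 32. The foot bolts are at (283,162) and (387,162), and both racks are well clear.

```bash
python3 - <<'E'
from h import *
c=np.load("w3.npy",allow_pickle=True).item();im=cv2.imread("pics/w3.png");hsv=cv2.cvtColor(im,cv2.COLOR_BGR2HSV)
r=cv2.inRange(hsv,(0,120,60),(8,255,255))|cv2.inRange(hsv,(172,120,60),(180,255,255));r[70:]=0;r[:,:290]=0;r[:,390:]=0
x,y,w,h=cv2.boundingRect(r);print(x,y,w,h)
print("pad face top",onz(c,x+w/2-.5,y,.044),"sides z.03",onz(c,x,y+8,.03),onz(c,x+w,y+8,.03))
bl=cv2.inRange(hsv,(100,120,60),(125,255,255));bl[:120]=0;bl[200:]=0
x,y,w,h=cv2.boundingRect(bl);k=cv2.boxPoints(cv2.minAreaRect(cv2.findNonZero(bl)));print(x,y,w,h)
for p in k: print(p,onz(c,*p,.010))
a=onz(c,283,162,.01);b=onz(c,387,162,.01);print("bolts",a,b,(a+b)/2)
# tie strips centrelines
for (l,rr) in((255,285),(385,420)):
  P=[]
  for v in(10,60,110):
    xs=l+np.where(cv2.inRange(hsv,(0,0,100),(180,60,255))[v,l:rr])[0]
    if len(xs):P.append(onz(c,xs.mean(),v,.005)[:2])
  print("strip",P)
E
```

```text
314 30 46 26
pad face top [ 0.52467111 -0.00873536  0.044     ] sides z.03 [ 0.51100432 -0.00981108  0.03      ] [ 0.53979181 -0.00900149  0.03      ]
263 134 143 56
[262.51917 187.96716] [ 0.47342291 -0.10732317  0.01      ]
[263.03033 133.7833 ] [ 0.47454573 -0.06807267  0.01      ]
[405.16864 135.12424] [ 0.57751861 -0.06606533  0.01      ]
[404.65747 189.3081 ] [ 0.58061372 -0.10524447  0.01      ]
bolts [ 0.48893597 -0.08768996  0.01      ] [ 0.56579175 -0.08548507  0.01      ] [ 0.52736386 -0.08658751  0.01      ]
strip [array([0.47754199, 0.01255775]), array([ 0.47809368, -0.01827431]), array([ 0.47868473, -0.05130638])]
strip [array([0.57126735, 0.01518285]), array([ 0.57224696, -0.01561764]), array([ 0.5729342 , -0.04862598])]
```

Call:
servo_tool(commands="0 0 0 45 0 0 0;0 0 0 45 0 0 0;0 0 0 45 0 0 0;0 0 0 30 0 0 0;0 0 0 0 0 0 0")

```text
time_s: 7.62
eef_pos: [0.5188, 0.0285, 0.1329]
eef_rot: [-0.001, 0.697, 0.717, -0.0]
wrist_force: [0.0, -0.4, -9.1]
opening: 0.389
grasp_force: 61.9
```

```bash
python3 - <<'E'
from h import *
print(get_obs()["eef_pos"],get_obs()["eef_rot"])
c=calibration("wrist");im=camera("wrist");cv2.imwrite("pics/w4.png",im);np.save("w4.npy",c,allow_pickle=True)
E
```

```text
[0.51882544 0.0285103  0.13291048] [-5.40284461e-04  6.96597593e-01  7.17461844e-01 -5.32317532e-05]
```

View pics/w4.png

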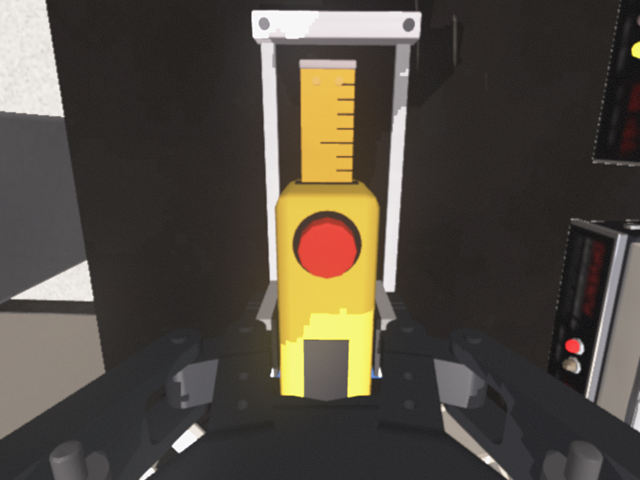

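The bar lies ahead of the hook: bolts at (264,23) and (408,24), top face between rows 11 and 39, and strips symmetric about the blade.

```bash
python3 - <<'E'
from h import *
from scipy.spatial.transform import Rotation as Rn
c=np.load("w4.npy",allow_pickle=True).item()
a=onz(c,264,23.5,.018);b=onz(c,408,24,.018);B=(a+b)/2;print(a,b,B,np.linalg.norm(a-b),"bolt yaw",90+np.degrees(np.arctan2(*(b-a)[[1,0]])))
print("far edge",onz(c,335,11,.018),"near",onz(c,335,39,.018))
T=np.array([.5274,-.0866]);d=B[:2]-T;print(np.hypot(*d),np.degrees(np.arctan2(d[1],d[0])))
o=get_obs();q=o["eef_rot"];M=Rn.from_quat([q[1],q[2],q[3],q[0]]).as_matrix();print("tool yaw",np.degrees(np.arctan2(M[1,0],M[0,0])))
for yaw in(91.4,91.8):
  v=np.array([np.cos(np.radians(yaw)),np.sin(np.radians(yaw))]);t=B[:2]-.076*v
  print(yaw,t,"shift",M.T@[*(t-o["eef_pos"][:2]),0]*1000)
E
```

```text
[0.47388758 0.16745193 0.018     ] [0.56789644 0.16999674 0.018     ] [0.52089201 0.16872433 0.018     ] 0.09404329915645225 bolt yaw 91.55061314297552
far edge [0.51996031 0.17603308 0.018     ] near [0.52056728 0.15977193 0.018     ]
0.255407259604253 91.46010164931737
tool yaw 91.62044350274888
91.4 [0.52274886 0.09274702] shift [ 6.53983246e+01  5.41870680e+00 -1.32501631e-02]
91.8 [0.52327923 0.09276183] shift [ 6.53981353e+01  5.94928575e+00 -1.34483196e-02]
```

Call:
servo_tool(commands="0 0 0 33 3 0 0;0 0 0 32.5 2.5 0 0;0 0 0 0 0 40 0;0 0 0 0 0 30 0;0 0 0 0 0 0 0")

```text
time_s: 8.3
eef_pos: [0.5209, 0.0912, 0.0607]
eef_rot: [-0.002, 0.698, 0.716, -0.002]
wrist_force: [0.1, -0.3, -8.3]
opening: 0.389
grasp_force: 62.6
```

Call:
servo_tool(commands="0 0 0 0 0 0 0;0 0 0 0 0 0 0")

```text
time_s: 8.55
eef_pos: [0.525, 0.0917, 0.0651]
eef_rot: [0.001, 0.698, 0.716, 0.001]
wrist_force: [0.5, 1.0, -8.9]
opening: 0.389
grasp_force: 62.6
```

Call:
servo_tool(commands="0 0 0 0 -2 15 0;0 0 0 0 0 15 0;0 0 0 0 0 12 0;0 0 0 0 0 5 0;0 0 0 0 0 0 0")

```text
time_s: 9.18
eef_pos: [0.5212, 0.0921, 0.0158]
eef_rot: [-0.0, 0.698, 0.716, -0.0]
wrist_force: [-0.5, 1.0, -8.7]
opening: 0.39
grasp_force: 62.7
```

Call:
servo_tool(commands="0 0 0 0 0 0 0;0 0 0 0 0 0 0")

```text
time_s: 9.43
eef_pos: [0.5218, 0.0921, 0.0167]
eef_rot: [0.0, 0.698, 0.716, 0.0]
wrist_force: [-0.3, 0.4, -9.7]
opening: 0.394
grasp_force: 62.7
```

Call:
servo_tool(commands="0 0 0 -6 0 0 0;0 0 0 -6 0 0 0;0 0 0 -6 0 0 0;0 0 0 -6 0 0 0;0 0 0 0 0 0 0")

```text
time_s: 10.05
eef_pos: [0.5219, 0.0676, 0.0163]
eef_rot: [-0.0, 0.699, 0.716, -0.0]
wrist_force: [-0.4, 2.8, -8.1]
opening: 0.388
grasp_force: 62.8
```

Call:
servo_tool(commands="0 0 0 0 0 0 0;0 0 0 0 0 0 0")

```text
time_s: 10.3
eef_pos: [0.5219, 0.0683, 0.0163]
eef_rot: [-0.0, 0.698, 0.716, 0.0]
wrist_force: [-0.4, 2.1, -8.2]
opening: 0.389
grasp_force: 62.8
```

```bash
python3 - <<'E'
from h import *
o=get_obs();print(o["eef_pos"],o["wrist_force"],o["torque"])
c=calibration("wrist");im=camera("wrist");cv2.imwrite("pics/w5.png",im);np.save("w5.npy",c,allow_pickle=True)
s=camera("side");cv2.imwrite("pics/s5.png",s)
z=cv2.resize(s[220:310,290:440],(600,360),interpolation=2);cv2.imwrite("pics/c5.png",np.vstack([cv2.resize(im[:220,220:440],(400,400))[:240].copy() if 0 else cv2.copyMakeBorder(im[:240,160:480],0,0,0,280,0),z]))
E
```

```text
[0.52192703 0.06828852 0.01632525] [-0.38557963  2.11008994 -8.21480765] [ 0.47401579 -0.0061881   0.03370921]
```

View pics/c5.png

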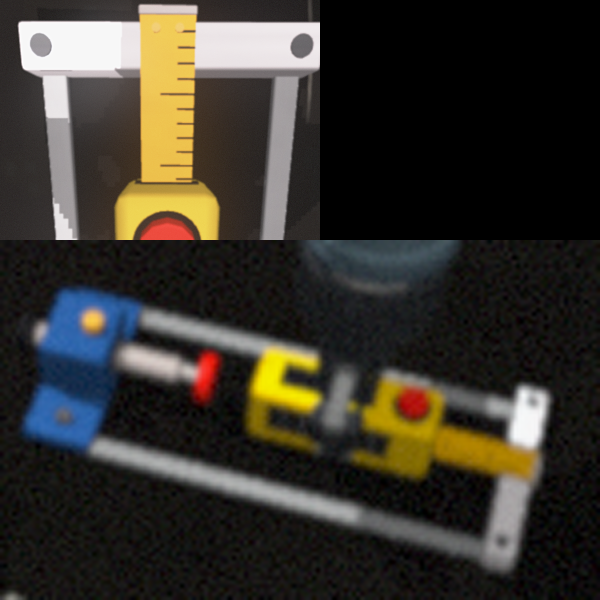

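The hook is behind the bar and the blade is drawn out about 16 mm, with about 2.3 N of pull. I'll back off towards the pad.

Call:
servo_tool(commands="0 0 0 -6 0 0 0;0 0 0 -6 0 0 0;0 0 0 -4 0 0 0;0 0 0 0 0 0 0;0 0 0 0 0 0 0")

```text
time_s: 11.02
eef_pos: [0.5222, 0.0521, 0.0163]
eef_rot: [-0.0, 0.698, 0.716, -0.0]
wrist_force: [-0.4, 2.1, -7.7]
opening: 0.384
grasp_force: 62.8
```

Call:
servo_tool(commands="0 0 0 -3 0 0 0;0 0 0 0 0 0 0;0 0 0 0 0 0 0")

```text
time_s: 11.4
eef_pos: [0.5223, 0.0491, 0.0163]
eef_rot: [-0.0, 0.698, 0.716, -0.0]
wrist_force: [-0.5, 2.8, -7.7]
opening: 0.39
grasp_force: 62.8
```

Call:
servo_tool(commands="0 0 0 -3 0 0 0;0 0 0 0 0 0 0;0 0 0 0 0 0 0")

```text
time_s: 11.78
eef_pos: [0.5224, 0.0461, 0.0162]
eef_rot: [-0.0, 0.698, 0.716, -0.0]
wrist_force: [0.2, 1.6, -7.4]
opening: 0.387
grasp_force: 62.8
```

Call:
servo_tool(commands="0 0 0 -3 0 0 0;0 0 0 0 0 0 0;0 0 0 0 0 0 0")

```text
time_s: 12.15
eef_pos: [0.5225, 0.0431, 0.0163]
eef_rot: [-0.0, 0.698, 0.716, -0.0]
wrist_force: [-0.7, 3.0, -7.9]
opening: 0.386
grasp_force: 62.7
```

Call:
servo_tool(commands="0 0 0 -3 0 0 0;0 0 0 0 0 0 0;0 0 0 0 0 0 0")

```text
time_s: 12.52
eef_pos: [0.5225, 0.0402, 0.0162]
eef_rot: [-0.0, 0.698, 0.716, 0.0]
wrist_force: [-0.9, 4.3, -8.1]
opening: 0.391
grasp_force: 62.7
```

Call:
servo_tool(commands="0 0 0 -3 0 0 0;0 0 0 0 0 0 0;0 0 0 0 0 0 0")

```text
time_s: 12.9
eef_pos: [0.5226, 0.0375, 0.0162]
eef_rot: [-0.0, 0.698, 0.716, 0.0]
wrist_force: [-0.8, 6.2, -7.6]
opening: 0.388
grasp_force: 62.7
```

Call:
servo_tool(commands="0 0 0 0 0 0 0")

```text
time_s: 13.02
eef_pos: [0.5226, 0.0375, 0.0162]
eef_rot: [-0.0, 0.698, 0.716, 0.0]
wrist_force: [-0.8, 6.2, -9.0]
opening: 0.388
grasp_force: 62.7
```

Call:
servo_tool(commands="0 0 0 0 0 0 0")

```text
time_s: 13.15
eef_pos: [0.5226, 0.0375, 0.0163]
eef_rot: [-0.0, 0.698, 0.716, 0.0]
wrist_force: [-1.3, 6.2, -7.9]
opening: 0.389
grasp_force: 62.7
```

The pad is pressed about 6 mm (about 3.4 N beyond the blade spring). Now I'll set the case down.

Call:
servo_tool(commands="0 0 0 0 0 1 0;0 0 0 0 0 0.7 0;0 0 0 0 0 0 0;0 0 0 0 0 0 0")

```text
time_s: 13.65
eef_pos: [0.523, 0.0375, 0.0148]
eef_rot: [0.0, 0.698, 0.716, 0.0]
wrist_force: [-1.2, 5.7, -6.7]
opening: 0.39
grasp_force: 63.0
```

Call:
servo_tool(commands="0 0 0 0 0 0.5 0;0 0 0 0 0 0 0;0 0 0 0 0 0 0")

```text
time_s: 14.02
eef_pos: [0.523, 0.0375, 0.0146]
eef_rot: [0.0, 0.698, 0.716, 0.0]
wrist_force: [-2.4, 6.4, -4.3]
opening: 0.392
grasp_force: 63.5
```

Call:
servo_tool(commands="0 0 0 0 0 0.8 0;0 0 0 0 0 0 0;0 0 0 0 0 0 0;0 0 0 0 0 0 0")

```text
time_s: 14.52
eef_pos: [0.523, 0.0375, 0.0146]
eef_rot: [0.0, 0.698, 0.716, 0.0]
wrist_force: [-5.1, 6.0, 3.4]
opening: 0.394
grasp_force: 64.5
```

Call:
servo_tool(commands="0 0 0 0 0 0.5 0;0 0 0 0 0 0 0;0 0 0 0 0 0 0")

```text
time_s: 14.9
eef_pos: [0.5231, 0.0375, 0.0146]
eef_rot: [0.0, 0.698, 0.716, 0.0]
wrist_force: [-7.7, 6.7, 8.8]
opening: 0.389
grasp_force: 65.2
```

Call:
servo_tool(commands="0 0 0 0 0 -0.5 0;0 0 0 0 0 0 0;0 0 0 0 0 0 0.38;0 0 0 0 0 0 0.39;0 0 0 0 0 0 0.4")

```text
time_s: 15.52
eef_pos: [0.523, 0.037, 0.0143]
eef_rot: [0.0, 0.698, 0.716, -0.0]
wrist_force: [-4.7, 3.5, 0.4]
opening: 0.398
grasp_force: 2.1
```

Call:
servo_tool(commands="0 0 0 0 0 0 0.41;0 0 0 0 0 0 0.42;0 0 0 0 0 0 0.44;0 0 0 0 0 0 0.46;0 0 0 0 0 0 0.5")

```text
time_s: 16.15
eef_pos: [0.5231, 0.0369, 0.0135]
eef_rot: [0.0, 0.698, 0.716, 0.0]
wrist_force: [0.8, -0.5, 0.3]
opening: 0.499
grasp_force: 0.0
```

Call:
servo_tool(commands="0 0 0 0 0 0 0.7;0 0 0 0 0 0 0.7;0 0 0 0 0 -15 0.7;0 0 0 0 0 -35 0.7;0 0 0 0 0 -40 0.7")

```text
time_s: 16.77
eef_pos: [0.5223, 0.0371, 0.1047]
eef_rot: [-0.0, 0.698, 0.716, -0.0]
wrist_force: [-0.5, 0.0, 0.9]
opening: 0.705
grasp_force: 0.0
```

Call:
servo_tool(commands="0 0 0 -20 0 -30 0.3;0 0 0 0 0 -10 0;0 0 0 0 0 0 0;0 0 0 0 0 0 0;0 0 0 0 0 0 0")

```text
time_s: 17.4
eef_pos: [0.5222, 0.0176, 0.1419]
eef_rot: [-0.001, 0.698, 0.716, -0.001]
wrist_force: [0.5, 0.2, 1.4]
opening: 0.002
grasp_force: 0.0
```

```bash
python3 - <<'E'
from h import *
o=get_obs();print(o["eef_pos"],o["eef_rot"],o["opening"],o["wrist_force"])
c=calibration("wrist");im=camera("wrist");cv2.imwrite("pics/w6.png",im);np.save("w6.npy",c,allow_pickle=True)
E
```

```text
[0.52224983 0.01764545 0.14192386] [-1.11298131e-03  6.98052807e-01  7.16045087e-01 -6.87608297e-04] 0.0017629729960126838 [0.53720195 0.20319628 1.43784488]
```

View pics/w6.png

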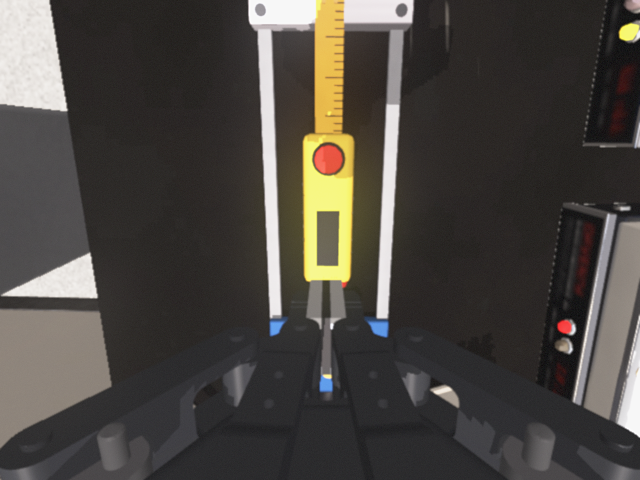

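The case stands hooked with the blade over the bar, and its back is at the red pad (visible at 345,285). The button centre is at (328,158).

```bash
python3 - <<'E'
from h import *
from scipy.spatial.transform import Rotation as Rn
c=np.load("w6.npy",allow_pickle=True).item();o=get_obs();q=o["eef_rot"];M=Rn.from_quat([q[1],q[2],q[3],q[0]]).as_matrix()
for n,px,z in(("btn",(328,158.5),.058),("back",(327.5,280.5),.05),("front",(328,136),.05)):
    X=onz(c,*px,z);print(n,X,M.T@(X-o["eef_pos"])*1000)
E
```

```text
btn [0.52168307 0.07326036 0.058     ] [55.68170344  0.84476204 84.13649994]
back [ 0.52375852 -0.01285443  0.05      ] [-30.46195286   0.74604542  92.09411954]
front [0.52133478 0.08700908 0.05      ] [69.43087542  0.86357783 92.14328024]
```

Call:
servo_tool(commands="0 0 0 30 1 0 0;0 0 0 25.5 0 0 0;0 0 0 0 0 40 0;0 0 0 0 0 25 0;0 0 0 0 0 5 0")

```text
time_s: 18.08
eef_pos: [0.5208, 0.073, 0.071]
eef_rot: [-0.002, 0.698, 0.716, -0.002]
wrist_force: [-0.1, -0.4, 1.0]
opening: 0.001
grasp_force: 0.0
```

Call:
servo_tool(commands="0 0 0 0 0 0 0;0 0 0 0 0 0 0")

```text
time_s: 18.32
eef_pos: [0.5238, 0.0725, 0.0745]
eef_rot: [0.001, 0.698, 0.716, 0.001]
wrist_force: [0.4, -0.2, 1.1]
opening: 0.005
grasp_force: 0.0
```

Call:
servo_tool(commands="0 0 0 0 -1 7 0;0 0 0 0 0 5 0;0 0 0 0 0 0 0;0 0 0 0 0 0 0;0 0 0 0 0 0 0")

```text
time_s: 18.95
eef_pos: [0.5219, 0.0726, 0.0614]
eef_rot: [0.0, 0.698, 0.716, 0.0]
wrist_force: [0.9, 0.4, 0.4]
opening: 0.002
grasp_force: 0.0
```

Call:
servo_tool(commands="0 0 0 0 0 1 0;0 0 0 0 0 1 0;0 0 0 0 0 1 0;0 0 0 0 0 0 0;0 0 0 0 0 0 0")

```text
time_s: 19.58
eef_pos: [0.5218, 0.0726, 0.0583]
eef_rot: [-0.0, 0.698, 0.716, -0.0]
wrist_force: [0.1, 1.2, 0.1]
opening: -0.003
grasp_force: 0.0
```

Call:
servo_tool(commands="0 0 0 0 0 1 0;0 0 0 0 0 1 0;0 0 0 0 0 1 0;0 0 0 0 0 0 0;0 0 0 0 0 0 0")

```text
time_s: 20.2
eef_pos: [0.522, 0.0726, 0.0554]
eef_rot: [0.0, 0.698, 0.716, 0.0]
wrist_force: [-0.8, 1.0, 4.8]
opening: -0.002
grasp_force: 2.3
```

Call:
servo_tool(commands="0 0 0 0 0 0.7 0;0 0 0 0 0 0.5 0;0 0 0 0 0 0 0;0 0 0 0 0 0 0")

```text
time_s: 20.7
eef_pos: [0.522, 0.0726, 0.0543]
eef_rot: [0.0, 0.698, 0.716, 0.0]
wrist_force: [-1.7, 0.9, 7.5]
opening: -0.004
grasp_force: 3.5
```

Call:
servo_tool(commands="0 0 0 0 0 0.5 0;0 0 0 0 0 0.5 0;0 0 0 0 0 0 0;0 0 0 0 0 0 0")

```text
time_s: 21.2
eef_pos: [0.5222, 0.0726, 0.0541]
eef_rot: [0.0, 0.698, 0.716, 0.0]
wrist_force: [-3.3, 0.8, 12.7]
opening: -0.002
grasp_force: 6.5
```

Call:
servo_tool(commands="0 0 0 0 0 0.5 0;0 0 0 0 0 0.5 0;0 0 0 0 0 0 0;0 0 0 0 0 0 0")

```text
time_s: 21.7
eef_pos: [0.5224, 0.0726, 0.0538]
eef_rot: [0.0, 0.698, 0.716, 0.0]
wrist_force: [-6.3, 1.2, 19.2]
opening: -0.002
grasp_force: 9.5
```

The button is at its end stop (TCP at 0.0538, 19 N). I'll retreat straight up and take a last look.

Call:
servo_tool(commands="0 0 0 0 0 -1 0;0 0 0 0 0 -2 0;0 0 0 0 0 -20 0;0 0 0 0 0 -40 0;0 0 0 -45 0 -20 0")

```text
time_s: 22.32
eef_pos: [0.5235, 0.0289, 0.1364]
eef_rot: [0.001, 0.697, 0.717, 0.001]
wrist_force: [1.0, -1.2, 0.3]
opening: 0.006
grasp_force: 0.0
```

Call:
servo_tool(commands="0 0 0 0 0 0 0;0 0 0 0 0 0 0;0 0 0 0 0 0 0")

```text
time_s: 22.7
eef_pos: [0.522, 0.0284, 0.1338]
eef_rot: [-0.001, 0.698, 0.716, -0.001]
wrist_force: [-1.0, 0.8, 0.0]
opening: -0.001
grasp_force: 0.0
```

```bash
python3 - <<'E'
from h import *
c=calibration("wrist");im=camera("wrist");s=camera("side")
z=cv2.resize(s[220:310,290:440],(600,360),interpolation=2)
cv2.imwrite("pics/c7.png",np.vstack([cv2.copyMakeBorder(im[90:330,160:480],0,0,0,280,0),z]))
hsv=cv2.cvtColor(im,cv2.COLOR_BGR2HSV)
r=cv2.inRange(hsv,(0,130,80),(8,255,255))|cv2.inRange(hsv,(172,130,80),(180,255,255));r[:,:290]=0;r[:,380:]=0;r[270:]=0
p=cv2.findNonZero(r).reshape(-1,2).mean(0);print(p,onz(c,*p,.054),get_obs()["eef_pos"])
E
```

```text
[328.         176.87537092] [0.52170061 0.07292516 0.054     ] [0.52222409 0.02838647 0.13411888]
```

View pics/c7.png

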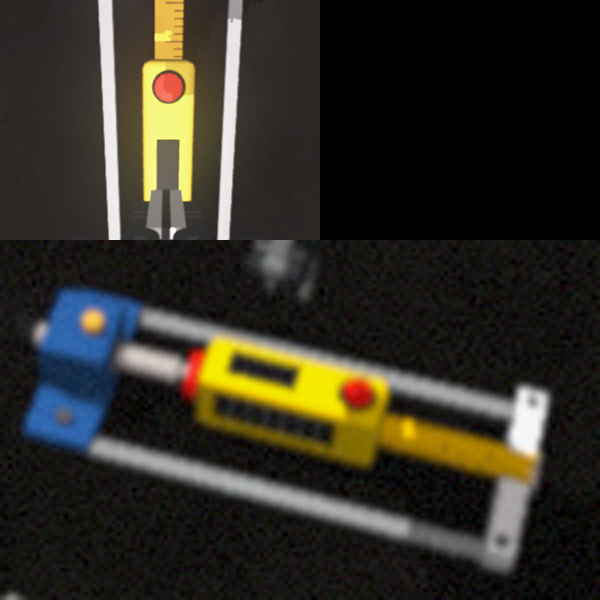

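The final view shows the case upright and hooked on the bar, its back on the red pad, the button pressed low and the gripper clear. I'm handing in.

```bash
python3 -c "
from bench import *
print(hand_in())"
```

```text
the job is handed in; nothing more can be done
None
```

The job is handed in at about 23 s: the rule is hooked on the bar and standing on the bench against the pad (pressed in about 6 mm), the lock button is down about 4 mm, the arm is clear, and I saw no rack or bottle touched; the judge returned no verdict.

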